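Stack the locking boxes on the shuttle slide and crank it home

TASK

Stack all the lidded boxes from the bench in one column on the shuttle slide's carriage, the first one over the carriage's lugs and each next one over the lid lugs of the box below, every base fully down and locked, in any order. Only then swing the folding crank handle upright, crank clockwise (seen from above) until the carriage is fully home at its end stop by the gearbox, and fold the handle back flat. The stack must still be locked together at the end; leave the hammer, the angle iron and the V-block where they lie.

Things in the scene. Friction and masses are not known exactly. Their poses are not given: they have to be found in the camera images.
- case1: Lidded box, black body, grey lid, all alike: 110 (x) by 66 (y) by 30 mm high, 0.17 to 0.35 kg; origin at centre of underside, z up. Two round tapered lugs 7 mm high on the lid at x = -30 and +30 mm (diameter 30 at foot, 22 at top); two square pockets 34 by 34 mm, 9 deep, in the underside at the same x. Locked, boxes stand 30 mm apart in height. Grasp across the 66 mm. May be absent.
- case2: Lidded box, black body, grey lid, all alike: 110 (x) by 66 (y) by 30 mm high, 0.17 to 0.35 kg; origin at centre of underside, z up. Two round tapered lugs 7 mm high on the lid at x = -30 and +30 mm (diameter 30 at foot, 22 at top); two square pockets 34 by 34 mm, 9 deep, in the underside at the same x. Locked, boxes stand 30 mm apart in height. Grasp across the 66 mm. May be absent.
- case3: Lidded box, black body, grey lid, all alike: 110 (x) by 66 (y) by 30 mm high, 0.17 to 0.35 kg; origin at centre of underside, z up. Two round tapered lugs 7 mm high on the lid at x = -30 and +30 mm (diameter 30 at foot, 22 at top); two square pockets 34 by 34 mm, 9 deep, in the underside at the same x. Locked, boxes stand 30 mm apart in height. Grasp across the 66 mm. May be absent.
- case4: Lidded box, black body, grey lid, all alike: 110 (x) by 66 (y) by 30 mm high, 0.17 to 0.35 kg; origin at centre of underside, z up. Two round tapered lugs 7 mm high on the lid at x = -30 and +30 mm (diameter 30 at foot, 22 at top); two square pockets 34 by 34 mm, 9 deep, in the underside at the same x. Locked, boxes stand 30 mm apart in height. Grasp across the 66 mm. May be absent.
- deck (a point): Centre of the flat top of the aluminium carriage (130 by 84 mm, 42 mm above the bench), moving with it; z up. It bears the same two lugs as the lids, at x = -30 and +30 mm. A box locked on it has its origin here and its x axis along this x (either way round). The carriage travels along -y, towards the gearbox.
- carriage (a joint): Travel of the carriage in m: 0 at the loading end, 0.0754 fully home. Driven only by the crank, 4.8 mm per rad.
- crank (a joint): Turn of the crank in rad about the vertical: 0 at the start (arm points along the deck frame +y, to the carriage), growing clockwise seen from above to 15.708, its stop (two and a half turns: arm along -y, away from the carriage). Turning takes about 3 N at the handle; it stays where it is left.
- crank_axis (a point): Point on the crank's vertical axis at the height of the fold hinge (80 mm above the bench), on the fixed bed; same axes as deck. The green gearbox (90 by 80 mm) under it is 47 mm high. The steel crank arm is 12 mm wide, from 62 to 70 mm above the bench.
- handle (a joint): Fold angle of the crank handle in rad: 0 folded flat, lying along the arm back over the crank axis; 1.571 standing upright (stop). Stiff: it stays where it is left.
- handle_hinge (a point): Fold hinge at the end of the crank arm, 55 mm from the crank axis, 80 mm above the bench. The hinge line is horizontal and across the arm.
- handle_grip (a point): Point on the handle centre line 55 mm from the fold hinge, 15 mm before its free end: pinch here. Black round grip, 18 mm diameter, 70 mm long from the hinge; its sleeve spins freely about its own length, so a gripper that does not turn can hold it while cranking. Folded, the fingers straddle the arm.
- hammer: Bystander: hammer 280 mm long lying on the far side of the bench; leave it.
- angle_iron: Bystander: piece of steel angle, 140 by 45 by 45 mm, on the far side, beyond the boxes; leave it.
- v_block: Bystander: steel V-block 70 by 50 by 45 mm, between the robot and the slide; leave it.

How it is judged:
By the outcome, as a careful person would: the job done as asked, in the order asked, and still so for the second after the job is handed in, with the robot touching nothing.
Of case1, case2, case3, case4 only 2 to 4 are there at a start; the rules pass over those that are not, and their reading is None.
At some moment in a run one of case1, case2, case3, case4 may be knocked a few centimetres aside while the robot is not near it.
It also fails if it takes over 210 s, if anything falls off the work surface, if the arm or the gripper's body presses on something with over 40 N, if the wrist force passes 120 N, or if a joint passes its speed limit or range.

ROBOT

A 6-joint arm with a two-finger parallel gripper is mounted at the origin on the work surface. World frame = base frame: x ahead of the robot, y to its left, z up, the work surface at z = 0. Lengths are in mm, angles in rad, forces in N, time in s.
With the tool pointing down it reaches from about 250 to 800 mm from the base axis. Payload 8.5 kg.
Tool frame: the origin (TCP) lies midway between the tips of the shut fingers; the grasp point (between the pads) lies 19 mm behind it; z points along the fingers, y is the line along which they close (so a half turn about z gives the same grasp; the last joint's range is limited). The gripper opens to 85 mm and grips with 20 to 120 N. Pads are 22 mm wide; open, the fingers measure 114 mm over their backs; the gripper's body (76 mm by 85 mm) begins 54 mm behind the grasp point. The pads swing forward as they close: fully open they stand 13 mm farther back than shut.
Start: joints at [-1.123, 0.238, -0.013, 1.319, 0, 1.571], TCP at [227.296, -473.197, 231.276] pointing down, gripper open.
Joint ranges: [-2.66, 2.66], [-1.03, 1.9], [-1.14, 1.46], [-1.82, 2.27], [-1.45, 1.34], [-3.14, 3.14]. Speed limits (rad/s): [2.22, 2.22, 2.79, 3.14, 3.14, 3.14].

INTERFACE

Orientations are given as a unit quaternion [x, y, z, w].
In Python, from cell import ctrl gives the robot as it stands.
- The arm moves only by the shell command python3 nudge.py 'ROWS' [FORCE]. ROWS is 1 to 8 rows, parted by a bar, with the numbers parted by spaces; each row has 7 numbers: dx, dy, dz in shares of the most that a row can go, 1 being 62.5 mm, then a rotation vector rx, ry, rz in units of 0.2 rad, then the opening from 0.0 (shut) to 1.0 (fully open); each row shifts and turns the commanded pose from where the row before left it, along the tool's axes as they then stand; what a row does not reach is not made up. A row lasts 1/8 s, in which the tool goes at most 62.5 mm and 0.188 rad, less where a joint would pass 70% of its speed; a pose out of reach is approached as far as the arm can. The fingers move at their own pace and stop on an object; FORCE is the grip in N (left out, the last holds). Time passes only in rows, so rows that do not move let the fingers close. It prints the time, the measured TCP pose, the force, the opening and the grip force at its end. Input that does not fit is refused with a message, and nothing moves.
- ctrl.get_obs(): the state, without advancing time (a new reading comes with each control period).
- ctrl.camera(name): name is "scene" or "top" or "wrist"; returns (picture, depth): 384x512x3 uint8, red, green, blue; 384x512 float32, mm along the optical axis (not along the pixel's ray), 0 where there is no reading.
- ctrl.get_calibration(name): a dict with "fx", "fy", "cx", "cy" (pixels), "world_to_cam" (4x4, takes a point from world to camera coordinates); the wrist camera has in their place "hand_eye" (4x4, takes a point from camera to tool coordinates, whose origin is the TCP and whose axes are the flange's). Camera axes: x right, y up, looking along -z (the intrinsics and any distortion apply to the point x, -y, -z); pixel columns grow to the right and rows downward; lengths in mm; the calibration is good to about 2 mm. A picture is of the moment at which its call begins: read the wrist's pose just before it. get_calibration takes no time and is no camera call.
- ctrl.finish_job(): hands the job in; it is judged then, once.
The state is a dict: "time_s": time; "joints": joint angles; "joint_velocities": joint speeds; "joint_efforts": joint torques, N m; "eef_pos": TCP position; "orientation": TCP orientation; "contact_force": force on the tool from outside, world axes, zero at the start; "ft_torque": the same for the moment, N m; "width": opening from 0.0 (shut) to 1.0 (fully open); "grasp_force": force on a finger pad.
Only numpy, scipy, OpenCV 4.12 (cv2) and the standard library are available. Lean on these libraries where they do the work, as an engineer would, in place of code of your own. Each camera call takes 0.05 s, during which the arm holds its last target. There are 200 camera calls.

## Working session

There is one attempt and no reset: what is moved stays moved. The work goes in short steps, Python scripts to look and compute and a shell command to move; the robot and the scene stay as the last step left them, time stands still between calls to the robot, and variables do not carry over. Pictures are saved under pics/ and viewed, at most 14 in all, crops included, and the job is handed in when it is done.

```bash
ls; mkdir -p pics
python3 - <<'E'
from cell import ctrl
import cv2,numpy as np
o=ctrl.get_obs();print(o)
for n in("scene","top","wrist"):
    c=ctrl.get_calibration(n);print(n,c)
ims=[]
for n in("scene","top"):
    p,d=ctrl.camera(n);cv2.imwrite(f"pics/{n}0.png",p[:,:,::-1]);np.save(f"pics/{n}0d.npy",d)
E
```

```text
cell.py
nudge.py
pics
{'time_s': 0.0, 'joints': array([-1.12298845e+00,  2.38799054e-01, -1.42493354e-02,  1.31920605e+00,
       -2.87171198e-05,  1.57076457e+00]), 'joint_velocities': array([ 0.00035299, -0.00117176, -0.0009097 , -0.0002461 , -0.00092793,
       -0.00107982]), 'joint_efforts': array([ 2.39186054e-03, -5.38777649e+01,  3.46438408e+01,  1.82582700e-02,
        1.94406580e-04,  1.35950626e-05]), 'eef_pos': array([ 227.13224295, -472.86351732,  230.6699584 ]), 'orientation': array([ 9.75034272e-01,  2.22053230e-01, -1.75867187e-04, -7.07673316e-04]), 'contact_force': array([-1.15190939, -0.3003269 ,  0.59294751]), 'ft_torque': array([0.03384108, 0.00497107, 0.07108884]), 'grasp_force': 0.0, 'width': 1.0012617655410092}
scene {'fx': 469.01386160864837, 'fy': 469.01386160864837, 'cx': 257.5045560102231, 'cy': 192.55313675942884, 'world_to_cam': array([[ 4.47991970e-01,  8.93988632e-01, -9.35525465e-03,
        -2.78596955e+02],
       [-7.34464470e-01,  3.73978044e-01,  5.66305894e-01,
         3.56990872e+02],
[... 400 characters left out ...]
22e-01,  1.44178714e-02,  1.25602127e-01,
        -5.88229769e+02],
       [-1.25366493e-01, -1.62281230e-02,  9.91977767e-01,
        -1.17858668e+03],
       [ 0.00000000e+00,  0.00000000e+00,  0.00000000e+00,
         1.00000000e+00]])}
wrist {'fx': 277.5741826860627, 'fy': 277.5741826860627, 'cx': 252.8712977775402, 'cy': 193.9110945742625, 'hand_eye': array([[ 3.61052091e-04,  9.64970079e-01,  2.62359709e-01,
         6.60914139e+01],
       [ 9.99999891e-01, -4.25806755e-04,  1.89963338e-04,
         4.94203997e-01],
       [ 2.95023474e-04,  2.62359612e-01, -9.64970128e-01,
        -1.41123925e+02],
       [ 0.00000000e+00,  0.00000000e+00,  0.00000000e+00,
         1.00000000e+00]])}
```
View pics/scene0.png

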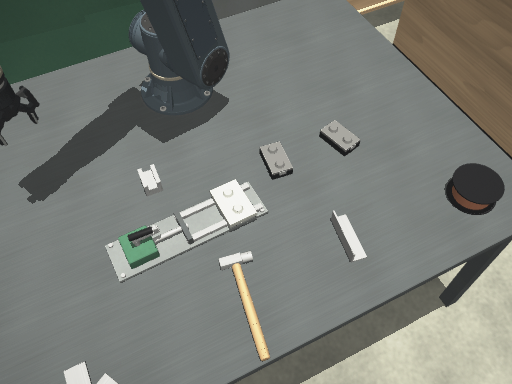

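View pics/top0.png

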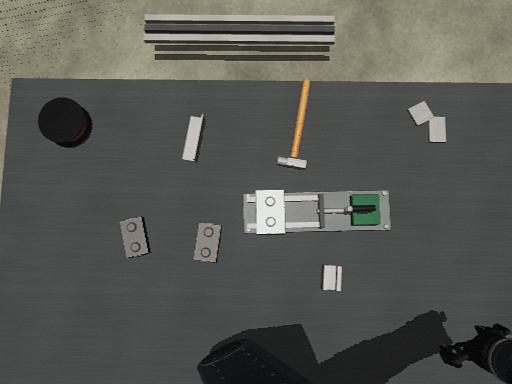

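The scene shows two boxes, at scene px (276,159) and (340,137) and top px (207,243) and (134,237). The carriage is at top (270,212), the gearbox and crank at top (365,210), and the V-block at (332,278). The hammer and the angle iron are on the far side. Next I'll measure from both cameras' depth.

Create h.py:
```python
import numpy as np,cv2
from scipy.spatial.transform import Rotation as R
from cell import ctrl
def tool(o):
    T=np.eye(4);T[:3,:3]=R.from_quat(o["orientation"]).as_matrix();T[:3,3]=o["eef_pos"];return T
def cloud(n,d,c=None,o=None):
    c=c or ctrl.get_calibration(n)
    v,u=np.mgrid[:d.shape[0],:d.shape[1]]
    P=np.stack([(u-c["cx"])/c["fx"]*d,-(v-c["cy"])/c["fy"]*d,-d,np.ones_like(d)],-1)
    T=tool(o)@c["hand_eye"] if n=="wrist" else np.linalg.inv(c["world_to_cam"])
    W=(P@T.T)[...,:3];W[d<=0]=np.nan;return W
def shot(n):
    o=ctrl.get_obs();p,d=ctrl.camera(n);return p,cloud(n,d,o=o),o
def rect(W,zlo,zhi,ctr,rad):
    m=(W[...,2]>zlo)&(W[...,2]<zhi)&(np.hypot(W[...,0]-ctr[0],W[...,1]-ctr[1])<rad)
    Q=W[m]
    if len(Q)<8:return None
    (x,y),(a,b),t=cv2.minAreaRect(Q[:,:2].astype(np.float32))
    if a<b:a,b,t=b,a,t+90
    t=(t+90)%180-90
    return f"ctr {x:.1f} {y:.1f} size {a:.0f} {b:.0f} long-axis deg {t:.1f} z {np.median(Q[:,2]):.1f} mean {Q[:,:2].mean(0).round(1)} n {len(Q)}"
```

Run:
```python
from h import *
Ws={n:cloud(n,np.load(f"pics/{n}0d.npy")) for n in("top","scene")}
T=Ws["top"]
px=dict(boxA=(207,243),boxB=(134,237),deck=(270,212),gear=(365,210),vb=(332,278),lugs1=(270,201),lugs2=(270,222),piv=(322,211),grip=(366,209),bench=(230,300))
for k,(u,v) in px.items(): print(k,T[v,u].round(1))
for k,zl,zh,r in(("boxA",20,34,75),("boxB",20,34,75),("boxA",34,42,75),("boxB",34,42,75),("deck",36,46,90),("deck",46,54,70),("gear",40,52,70),("gear",75,100,75),("gear",55,74,75)):
    u,v=px[k]
    for n in Ws: print(k,zl,zh,n,rect(Ws[n],zl,zh,T[v,u],r))
```

```text
boxA [436.4 149.9  31.9]
boxB [450.4 365.2  38. ]
deck [530.2 -34.6  40.2]
gear [ 536.  -300.7   89.8]
vb [ 341.2 -217.3   29.8]
lugs1 [562.2 -34.1  45.7]
lugs2 [500.1 -34.6  50.7]
piv [ 535.8 -188.4   36.1]
grip [ 538.8 -303.2   91.2]
bench [268.6  80.5  -6.2]
boxA 20 34 top ctr 439.6 149.4 size 113 66 long-axis deg -6.7 z 30.9 mean [439.4 149. ] n 647
boxA 20 34 scene ctr 441.6 151.7 size 116 68 long-axis deg -7.0 z 30.7 mean [447.6 149.4] n 544
boxB 20 34 top ctr 451.6 367.6 size 113 68 long-axis deg 14.1 z 30.8 mean [451.  366.4] n 668
boxB 20 34 scene ctr 452.5 370.1 size 117 71 long-axis deg 14.6 z 30.7 mean [458.6 366.7] n 499
boxA 34 42 top ctr 439.3 149.2 size 108 62 long-axis deg -5.8 z 35.9 mean [438.9 149. ] n 195
boxA 34 42 scene ctr 443.0 149.3 size 107 62 long-axis deg -9.4 z 36.1 mean [443.3 149.4] n 157
boxB 34 42 top ctr 451.4 366.9 size 109 64 long-axis deg 14.4 z 35.9 mean [450.4 366.5] n 193
boxB 34 42 scene ctr 456.4 370.6 size 108 64 long-axis deg 11.6 z 36.1 mean [454.3 370.2] n 160
deck 36 46 top ctr 532.1 -35.7 size 129 84 long-axis deg 2.2 z 42.8 mean [531.4 -36.1] n 1026
deck 36 46 scene ctr 534.1 -32.8 size 133 86 long-axis deg 1.7 z 42.7 mean [537.4 -35. ] n 1020
deck 46 54 top ctr 531.3 -35.3 size 127 81 long-axis deg 2.5 z 47.9 mean [531.9 -33.1] n 223
deck 46 54 scene ctr 534.3 -31.7 size 125 77 long-axis deg 1.9 z 47.6 mean [536.7 -31.2] n 190
gear 40 52 top ctr 543.2 -315.0 size 89 82 long-axis deg 1.0 z 47.6 mean [ 541.8 -315.7] n 658
gear 40 52 scene ctr 545.6 -312.8 size 93 79 long-axis deg 2.1 z 47.5 mean [ 553.8 -315.9] n 700
gear 75 100 top ctr 541.9 -290.1 size 77 17 long-axis deg -89.0 z 90.6 mean [ 541.5 -290.7] n 176
gear 75 100 scene ctr 545.7 -288.8 size 77 23 long-axis deg -87.5 z 90.4 mean [ 546.4 -289.9] n 211
gear 55 74 top None
gear 55 74 scene ctr 548.0 -287.7 size 79 26 long-axis deg -71.3 z 68.9 mean [ 548.4 -291.8] n 89
```

```bash
cat >> h.py <<'E'
def down(yaw):  # yaw deg of tool x, tool z down
    return R.from_euler("z",yaw,degrees=True)*R.from_euler("x",180,degrees=True)
def delta(x,y,z,Rt):
    o=ctrl.get_obs();C=R.from_quat(o["orientation"])
    d=C.inv().apply(np.array([x,y,z])-o["eef_pos"]);r=(C.inv()*Rt).as_rotvec()
    print("t",round(o["time_s"],2),"move",d.round(1),"then rot",r.round(3))
E
python3 -c "
from h import *
delta(440,150,150,down(-6.8))"
```

```text
t 0.1 move [ 461.6 -469.2   81.4] then rot [-0.001  0.     0.566]
```

Careful with the scale: shifts go in shares of 62.5 mm and turns go in units of 0.2 rad. That gives: -39 mm is -0.624, 38.5 mm is 0.616.

```bash
python3 nudge.py '0.616 -0.624 0 0 0 0 1 | 0.616 -0.624 0 0 0 0 1 | 0.616 -0.624 0 0 0 0 1 | 0.616 -0.624 0 0 0 0 1 | 0.616 -0.624 0 0 0 0 1 | 0.616 -0.624 0 0 0 0 1 | 0.616 -0.624 0 0 0 0 1 | 0.616 -0.624 0 0 0 0 1'; python3 nudge.py '0.608 -0.624 0.32 0 0 0 1 | 0.608 -0.624 0.32 0 0 0 1 | 0.608 -0.624 0.32 0 0 0 1 | 0.608 -0.624 0.336 0 0 0 1 | 0 0 0 0 0 0.705 1 | 0 0 0 0 0 0.705 1 | 0 0 0 0 0 0.705 1 | 0 0 0 0 0 0.705 1'
python3 nudge.py '0 0 0 0 0 0 1 | 0 0 0 0 0 0 1'
python3 - <<'E'
from h import *
delta(440,150,150,down(-6.8))
p,W,o=shot("wrist");cv2.imwrite("pics/w1.png",p[:,:,::-1])
print(rect(W,20,34,(440,150),80));print(rect(W,34,42,(440,150),75));print(rect(W,-8,8,(440,150),200))
E
```

```text
time_s: 1.1
eef_pos: [370.0, -56.9, 231.3]
orientation: [0.975, 0.222, 0.0, 0.0]
contact_force: [0.2, -0.5, 0.4]
width: 1.002
grasp_force: 0.0
time_s: 2.1
eef_pos: [453.4, 38.1, 150.1]
orientation: [0.999, 0.012, -0.009, -0.045]
contact_force: [0.7, -0.0, 0.2]
width: 1.0
grasp_force: 0.0
time_s: 2.35
eef_pos: [453.2, 39.1, 150.2]
orientation: [0.999, 0.013, -0.009, -0.044]
contact_force: [0.1, 0.1, 0.6]
width: 0.997
grasp_force: 0.0
t 2.35 move [ -10.2 -110.8   10.2] then rot [-0.087  0.022  0.145]
ctr 441.7 150.8 size 112 67 long-axis deg -6.8 z 28.5 mean [446.7 148.2] n 5867
ctr 441.5 150.0 size 84 23 long-axis deg -7.0 z 35.4 mean [443.4 150. ] n 787
ctr 434.6 147.7 size 395 375 long-axis deg 89.7 z -1.5 mean [471.1 153.5] n 72478
```

View pics/w1.png

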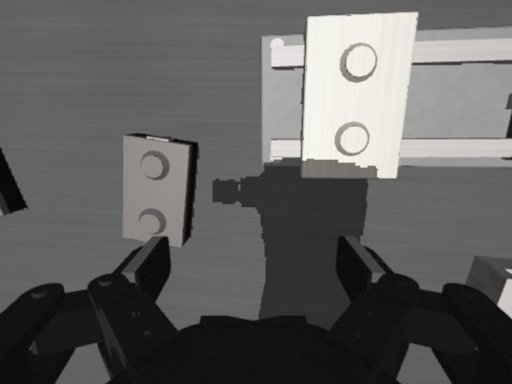

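The wrist view shows box A at px (160,190) and the carriage with its two lugs at (360,60) and (352,140). The moves came up short and the tool has tilted about 5°, so I'll correct that.

To row units: 0.073 rad is 0.365.

```bash
python3 nudge.py '0 0 0 -0.22 0.055 0.365 1 | 0 0 0 -0.22 0.055 0.365 1 | 0 0 0 0 0 0 1'
python3 - <<'E'
from h import *
delta(441.6,150.4,150,down(-6.8))
p,W,o=shot("wrist");print(o["joints"].round(3))
for z in((38,45),(46,54)):print(rect(W,*z,(533,-34),100))
print(rect(W,26,34,(440,150),80))
E
```

```text
time_s: 2.78
eef_pos: [451.4, -12.0, 150.5]
orientation: [0.999, -0.027, -0.0, -0.021]
contact_force: [-0.3, 0.2, 0.4]
width: 0.998
grasp_force: 0.0
t 2.77 move [ -18.4 -161.5    7.1] then rot [-0.041  0.003  0.065]
[-0.054  0.16  -0.33   1.083  0.041  3.141]
ctr 533.4 -34.3 size 130 84 long-axis deg 2.2 z 40.4 mean [537.9 -34.5] n 14269
ctr 533.6 -34.3 size 83 24 long-axis deg 2.2 z 47.4 mean [536.4 -34.2] n 1273
ctr 441.4 150.7 size 112 67 long-axis deg -6.7 z 28.5 mean [444.7 148.9] n 5785
```

Joint 6 has hit its limit, which explains the tilt, so I'll use the half-turned yaw (about 173°) instead.

To row units: -0.18 rad is -0.9.

```bash
python3 nudge.py '0 0 0 0 0 -0.9 1 | 0 0 0 0 0 -0.9 1 | 0 0 0 0 0 -0.9 1 | 0 0 0 0 0 -0.9 1 | 0 0 0 0 0 -0.9 1 | 0 0 0 0 0 -0.9 1 | 0 0 0 0 0 -0.9 1 | 0 0 0 0 0 -0.9 1'
python3 nudge.py '0 0 0 0 0 -0.9 1 | 0 0 0 0 0 -0.9 1 | 0 0 0 0 0 -0.9 1 | 0 0 0 0 0 -0.9 1 | 0 0 0 0 0 -0.9 1 | 0 0 0 0 0 -0.9 1 | 0 0 0 0 0 -0.9 1 | 0 0 0 0 0 0 1'
python3 - <<'E'
from h import *
delta(441.6,150.4,110,down(173.2));print(ctrl.get_obs()["joints"].round(3))
E
```

```text
time_s: 3.82
eef_pos: [451.7, -10.9, 150.4]
orientation: [0.767, 0.642, 0.013, -0.016]
contact_force: [0.2, 0.1, 0.0]
width: 0.998
grasp_force: 0.0
time_s: 4.82
eef_pos: [451.7, -11.2, 150.4]
orientation: [0.245, 0.969, 0.02, -0.005]
contact_force: [0.5, -0.7, -0.3]
width: 1.001
grasp_force: 0.0
t 4.83 move [ 84.7 135.8  47.1] then rot [ 0.04  -0.013 -0.376]
[-0.053  0.16  -0.33   1.083  0.042  0.442]
```

To row units: 34 mm is 0.544, 21 mm is 0.336, -0.188 rad is -0.94.

```bash
python3 nudge.py '0.336 0.544 0.128 0 0 0 1 | 0.336 0.544 0.128 0 0 0 1 | 0.336 0.544 0.128 0 0 0 1 | 0.336 0.544 0.128 0 0 0 1 | 0 0 0 0.1 -0.0325 -0.94 1 | 0 0 0 0.1 -0.0325 -0.94 1 | 0 0 0 0 0 0 1'
python3 - <<'E'
from h import *
delta(441.6,150.4,110,down(173.2))
p,W,o=shot("wrist")
print(rect(W,26,34,(440,150),80),rect(W,34,42,(440,150),75))
E
```

```text
time_s: 5.7
eef_pos: [442.2, 149.4, 125.0]
orientation: [0.063, 0.998, 0.0, 0.0]
contact_force: [0.3, 0.1, 1.2]
width: 0.998
grasp_force: 0.0
t 5.7 move [ 0.7  0.9 15. ] then rot [ 0.     0.    -0.007]
ctr 440.0 150.3 size 112 66 long-axis deg -6.9 z 28.5 mean [436.2 150.8] n 7831 ctr 439.8 150.8 size 83 23 long-axis deg -6.2 z 35.3 mean [437.  150.7] n 1065
```

```bash
python3 nudge.py '0.016 0.0048 0.64 0 0 -0.035 1 | 0 0 0.64 0 0 0 1 | 0 0 0.448 0 0 0 1 | 0 0 0.24 0 0 0 1 | 0 0 0.08 0 0 0 1 | 0 0 0 0 0 0 1' 60
python3 nudge.py '0 0 0 0 0 0 0.5 | 0 0 0 0 0 0 0.5 | 0 0 0 0 0 0 0.5 | 0 0 0 0 0 0 0.5 | 0 0 0 0 0 0 0.5 | 0 0 0 0 0 0 0.5' 60
```

```text
time_s: 6.5
eef_pos: [441.5, 148.8, -2.8]
orientation: [0.059, 0.998, -0.0, 0.0]
contact_force: [-0.3, 0.5, -0.4]
width: 0.999
grasp_force: 0.0
time_s: 7.25
eef_pos: [442.2, 149.2, -1.9]
orientation: [0.058, 0.998, 0.0, 0.001]
contact_force: [-1.6, 1.5, 6.6]
width: 0.765
grasp_force: 66.6
```

To row units: -50 mm is -0.8, -40 mm is -0.64.

```bash
python3 nudge.py '0 0 -0.48 0 0 0 0.5 | 0 0 -0.64 0 0 0 0.5 | 0 0 -0.8 0 0 0 0.5 | 0 0 0 0 0 0 0.5'
python3 - <<'E'
from h import *
delta(534.5,-34.3,120,down(182.2))
E
```

```text
time_s: 7.75
eef_pos: [443.7, 149.7, 120.7]
orientation: [0.058, 0.998, 0.001, 0.003]
contact_force: [1.0, 0.3, -2.3]
width: 0.763
grasp_force: 68.8
t 7.75 move [-111.6 -172.1    1. ] then rot [ 0.002  0.007 -0.155]
```

To row units: -43 mm is -0.688, -28 mm is -0.448, -0.078 rad is -0.39.

```bash
python3 nudge.py '-0.448 -0.688 0 0 0 0 0.5 | -0.448 -0.688 0 0 0 0 0.5 | -0.448 -0.688 0 0 0 0 0.5 | -0.448 -0.688 0 0 0 0 0.5 | 0 0 0 0 0 -0.39 0.5 | 0 0 0 0 0 -0.39 0.5 | 0 0 0 0 0 0 0.5 | 0 0 0 0 0 0 0.5'
python3 - <<'E'
from h import *
delta(534.5,-34.3,40,down(182.2))
p,W,o=shot("wrist");cv2.imwrite("pics/w2.png",p[:,:,::-1])
print(rect(W,38,45,(533,-34),100))
t=o["eef_pos"];print("lid",rect(W,t[2]+28,t[2]+37,t[:2],75))
E
```

```text
time_s: 8.75
eef_pos: [532.4, -34.8, 116.6]
orientation: [-0.019, 1.0, -0.0, -0.0]
contact_force: [-0.9, 0.4, -2.7]
width: 0.76
grasp_force: 68.6
t 8.75 move [-2.2  0.4 76.6] then rot [-0.    -0.001 -0.   ]
ctr 473.9 -37.1 size 84 12 long-axis deg -87.8 z 40.3 mean [473.7 -37. ] n 1771
lid ctr 517.3 -35.9 size 93 86 long-axis deg -87.8 z 146.9 mean [513.1 -36.1] n 25560
```

View pics/w2.png

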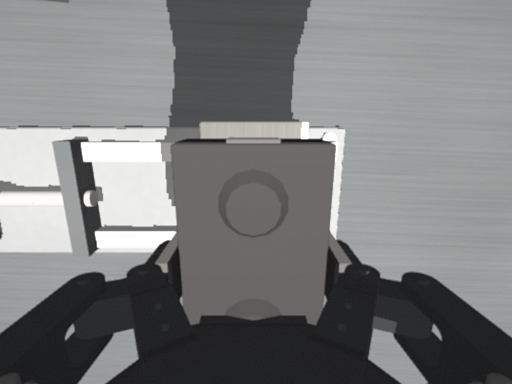

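The held box is square in the pads, with its front lug at px (253,205) and its lid edge at row 142. The carriage edge shows behind it. I'll measure the box's offset in the grip.

```bash
cat >> h.py <<'E'
def held():
    p,W,o=shot("wrist");t=o["eef_pos"]
    m=(abs(W[...,1]-t[1])<25)&(W[...,2]>t[2]+15)&(W[...,2]<t[2]+45)&(W[...,0]<t[0])
    Q=W[m];e=np.percentile(Q[:,0],1);band=Q[(Q[:,0]<e+12)]
    print("eef",t.round(1),"near edge x",Q[:,0].min().round(1),e.round(1),"edge band top z",np.percentile(band[:,2],90).round(1),"zrange",np.percentile(Q[:,2],[2,20,50,80,98]).round(1))
    return p,W,o
E
python3 - <<'E'
from h import *
p,W,o=held()
l=W[205,253];print(l.round(1))
c=W[170:240:6,253];print(c.round(1))
print(W[130:160:4,253].round(1)); print(W[280,175:340:4][:,1:].round(0).tolist())
E
```

```text
eef [532.5 -34.7 116.7] near edge x 473.7 474.6 edge band top z 147.9 zrange [143.8 146.6 147.3 149.6 154.7]
[499.4 -36.4 152.9]
[[486.4 -36.9 147.3]
 [488.  -36.9 151.3]
 [489.8 -36.8 154.3]
 [492.  -36.7 154.8]
 [494.7 -36.6 153.7]
 [497.2 -36.5 153.4]
 [499.4 -36.4 154.3]
 [501.8 -36.3 154.6]
 [504.5 -36.2 154. ]
 [506.7 -36.1 154.8]
 [509.8 -36.  153.4]
 [514.  -35.8 150. ]]
[[474.7 -37.4  41.1]
 [477.7 -37.2  41. ]
 [474.2 -37.4 140.7]
 [475.4 -37.4 145.4]
 [476.9 -37.3 146.1]
 [478.3 -37.2 148. ]
 [480.1 -37.2 146.6]
 [481.7 -37.1 146.1]]
[[-68.0, 154.0], [-68.0, 149.0], [-66.0, 147.0], [-65.0, 147.0], [-63.0, 146.0], [-61.0, 147.0], [-59.0, 146.0], [-58.0, 147.0], [-56.0, 147.0], [-54.0, 148.0], [-52.0, 146.0], [-50.0, 147.0], [-49.0, 146.0], [-47.0, 147.0], [-45.0, 147.0], [-43.0, 147.0], [-41.0, 147.0], [-39.0, 147.0], [-38.0, 146.0], [-36.0, 148.0], [-34.0, 147.0], [-32.0, 147.0], [-30.0, 147.0], [-29.0, 147.0], [-27.0, 147.0], [-25.0, 146.0], [-23.0, 147.0], [-21.0, 147.0], [-20.0, 147.0], [-18.0, 146.0], [-16.0, 146.0], [-14.0, 147.0], [-12.0, 147.0], [-10.0, 146.0], [-9.0, 148.0], [-7.0, 147.0], [-5.0, 147.0], [-4.0, 148.0], [-3.0, 151.0], [-3.0, 157.0], [-2.0, 159.0], [-1.0, 161.0]]
```

To row units: 12 mm is 0.192, 4 mm is 0.064.

```bash
python3 nudge.py '-0.048 0.0064 0.32 0 0 0 0.5 | 0 0 0.48 0 0 0 0.5 | 0 0 0.192 0 0 0 0.5 | 0 0 0 0 0 0 0.5 | 0 0 0.064 0 0 0 0.5 | 0 0 0.048 0 0 0 0.5 | 0 0 0.032 0 0 0 0.5 | 0 0 0 0 0 0 0.5'
python3 nudge.py '0 0 0.016 0 0 0 0.5 | 0 0 0.016 0 0 0 0.5 | 0 0 0 0 0 0 0.5'
```

```text
time_s: 9.85
eef_pos: [535.7, -34.4, 46.2]
orientation: [-0.02, 1.0, -0.0, 0.0]
contact_force: [-0.1, 0.5, -3.1]
width: 0.76
grasp_force: 68.5
time_s: 10.22
eef_pos: [535.7, -34.4, 44.0]
orientation: [-0.02, 1.0, -0.0, 0.0]
contact_force: [-0.1, 0.2, -2.3]
width: 0.759
grasp_force: 68.5
```

To row units: 1 mm is 0.016, 0.7 mm is 0.0112.

```bash
python3 nudge.py '0 0 0.016 0 0 0 0.5 | 0 0 0.0112 0 0 0 0.5 | 0 0 0 0 0 0 0.5'; python3 nudge.py '0 0 0.0128 0 0 0 0.5 | 0 0 0.0096 0 0 0 0.5 | 0 0 0 0 0 0 0.5'
```

```text
time_s: 10.6
eef_pos: [535.7, -34.4, 42.3]
orientation: [-0.02, 1.0, -0.0, 0.0]
contact_force: [0.4, 0.2, -2.7]
width: 0.764
grasp_force: 68.5
time_s: 10.98
eef_pos: [535.7, -34.4, 40.9]
orientation: [-0.02, 1.0, -0.0, 0.0]
contact_force: [-0.4, -0.5, -2.9]
width: 0.764
grasp_force: 68.5
```

To row units: 0.7 mm is 0.0112.

```bash
python3 nudge.py '0 0 0.0112 0 0 0 0.5 | 0 0 0.0112 0 0 0 0.5 | 0 0 0 0 0 0 0.5'; python3 nudge.py '0 0 0.0096 0 0 0 0.5 | 0 0 0.0096 0 0 0 0.5 | 0 0 0 0 0 0 0.5'
```

```text
time_s: 11.35
eef_pos: [535.8, -34.4, 40.2]
orientation: [-0.02, 1.0, -0.0, 0.0]
contact_force: [-3.4, 0.3, 4.2]
width: 0.766
grasp_force: 69.5
time_s: 11.72
eef_pos: [535.9, -34.4, 40.1]
orientation: [-0.02, 1.0, -0.0, 0.001]
contact_force: [-6.2, -0.4, 18.6]
width: 0.762
grasp_force: 71.4
```

To row units: -40 mm is -0.64, -50 mm is -0.8.

```bash
python3 nudge.py '0 0 0 0 0 0 1 | 0 0 0 0 0 0 1 | 0 0 0 0 0 0 1 | 0 0 -0.32 0 0 0 1 | 0 0 -0.64 0 0 0 1 | 0 0 -0.8 0 0 0 1 | 0 0 -0.32 0 0 0 1 | 0 0 0 0 0 0 1' 60
python3 - <<'E'
from h import *
p,W,o=shot("wrist")
print(rect(W,66,75,(533,-34),75),rect(W,76,84,(533,-34),75),rect(W,37,46,(533,-34),100))
p,W,o=shot("top")
print(rect(W,66,75,(533,-34),75),"\nB",rect(W,20,34,(452,367),75),rect(W,20,34,(441,150),100))
delta(452,368.5,125,down(194.3));print(ctrl.get_obs()["joints"].round(2))
E
```

```text
time_s: 12.72
eef_pos: [536.7, -34.5, 169.7]
orientation: [-0.02, 1.0, -0.0, 0.002]
contact_force: [-0.8, 0.0, -0.6]
width: 0.998
grasp_force: 0.0
ctr 533.4 -35.3 size 111 66 long-axis deg 2.2 z 70.4 mean [529.9 -35.4] n 7610 ctr 533.6 -35.5 size 83 23 long-axis deg 2.2 z 77.4 mean [530.  -35.4] n 1040 ctr 532.2 -35.0 size 129 84 long-axis deg 2.3 z 40.3 mean [504.3 -34.6] n 2111
None 
B ctr 451.4 367.6 size 113 67 long-axis deg 14.0 z 30.8 mean [451.5 366.3] n 677 None
t 12.82 move [ 67.2 405.9  42.5] then rot [-0.    -0.001 -0.21 ]
[-0.06  0.29 -0.11  1.17 -0.   -0.1 ]
```

```bash
python3 nudge.py '0.1344 0.8112 0 0 0 0 1 | 0.1344 0.8112 0 0 0 0 1 | 0.1344 0.8112 0 0 0 0 1 | 0.1344 0.8112 0 0 0 0 1 | 0.1344 0.8112 0.08 0 0 0 1 | 0.1344 0.8112 0.16 0 0 0 1 | 0.1344 0.8112 0.24 0 0 0 1 | 0.1344 0.8112 0.192 0 0 0 1'
python3 nudge.py '0 0 0 0 0 -0.525 1 | 0 0 0 0 0 -0.525 1 | 0 0 0 0 0 0 1'
python3 - <<'E'
from h import *
p,W,o=shot("wrist")
print(rect(W,26,34,(452,368),80),rect(W,34,42,(452,368),75))
delta(451.5,368.,125,down(194.3))
E
```

```text
time_s: 13.82
eef_pos: [451.0, 369.2, 123.9]
orientation: [-0.02, 1.0, -0.001, -0.001]
contact_force: [0.8, 0.3, 0.4]
width: 1.002
grasp_force: 0.0
time_s: 14.2
eef_pos: [451.6, 367.8, 124.5]
orientation: [-0.125, 0.992, -0.001, -0.001]
contact_force: [0.3, -0.1, -0.2]
width: 1.001
grasp_force: 0.0
ctr 451.5 368.8 size 112 66 long-axis deg 14.1 z 28.4 mean [448.2 368. ] n 7760 ctr 451.3 368.6 size 83 23 long-axis deg 13.6 z 35.3 mean [448.7 368.1] n 1070
t 14.25 move [ 0.2  0.3 -0.1] then rot [-0.001 -0.002 -0.002]
```

To row units: 14 mm is 0.224, 40 mm is 0.64.

```bash
python3 nudge.py '-0.0128 0.0128 0.64 0 0 0 1 | 0 0 0.64 0 0 0 1 | 0 0 0.448 0 0 0 1 | 0 0 0.224 0 0 0 1 | 0 0 0.08 0 0 0 1 | 0 0 0 0 0 0 1' 60
python3 nudge.py '0 0 0 0 0 0 0.5 | 0 0 0 0 0 0 0.5 | 0 0 0 0 0 0 0.5 | 0 0 0 0 0 0 0.5 | 0 0 0 0 0 0 0.5 | 0 0 -0.64 0 0 0 0.5 | 0 0 -0.8 0 0 0 0.5 | 0 0 -0.96 0 0 0 0.5' 60
python3 - <<'E'
from h import *
delta(535.5,-34.6,150,down(182.2))
E
```

```text
time_s: 15.0
eef_pos: [453.3, 369.3, -0.3]
orientation: [-0.124, 0.992, 0.0, 0.0]
contact_force: [-0.1, 1.0, 0.6]
width: 1.0
grasp_force: 0.0
time_s: 16.0
eef_pos: [452.3, 368.7, 150.5]
orientation: [-0.125, 0.992, -0.001, -0.0]
contact_force: [0.8, 1.3, -3.4]
width: 0.761
grasp_force: 68.4
t 16.0 move [  19.1 -411.3    1. ] then rot [-0.001 -0.001  0.211]
```

To row units: -51.4 mm is -0.8224, 2.4 mm is 0.0384.

```bash
python3 nudge.py '0.0384 -0.8224 0 0 0 0 0.5 | 0.0384 -0.8224 0 0 0 0 0.5 | 0.0384 -0.8224 0 0 0 0 0.5 | 0.0384 -0.8224 0 0 0 0 0.5 | 0.0384 -0.8224 0 0 0 0 0.5 | 0.0384 -0.8224 0 0 0 0 0.5 | 0.0384 -0.8224 0 0 0 0 0.5 | 0.0384 -0.8224 0 0 0 0 0.5'
python3 nudge.py '0 0 0 0 0 0.53 0.5 | 0 0 0 0 0 0.525 0.5 | 0 0 0 0 0 0 0.5 | 0 0 0 0 0 0 0.5'
python3 - <<'E'
from h import *
delta(535.5,-34.6,150,down(182.2))
p,W,o=held()
print(W[135:170:4,253].round(1));print(W[170:240:6,253].round(1))
print(rect(W,66,75,(533,-34),75))
p,W,o=shot("top"); print(rect(W,66,75,(533,-34),75),rect(W,76,85,(533,-34),75))
p,W,o=shot("scene"); print(rect(W,36,46,(533,-34),90))
E
```

```text
time_s: 17.0
eef_pos: [536.2, -35.7, 150.0]
orientation: [-0.125, 0.992, -0.0, 0.001]
contact_force: [1.3, -0.7, -2.8]
width: 0.761
grasp_force: 68.6
time_s: 17.5
eef_pos: [536.0, -33.9, 149.6]
orientation: [-0.021, 1.0, -0.0, 0.0]
contact_force: [-0.4, 0.3, -2.3]
width: 0.758
grasp_force: 68.7
t 17.5 move [ 0.6 -0.7 -0.4] then rot [-0.     0.001  0.003]
eef [536.  -33.9 149.6] near edge x 477.9 478.9 edge band top z 178.3 zrange [174.6 177.1 177.7 180.1 185.1]
[[482.3 -36.5  70. ]
 [478.3 -36.7 170.5]
 [479.7 -36.6 174.4]
 [481.  -36.6 178.1]
 [482.5 -36.5 178.6]
 [484.2 -36.4 178.3]
 [485.7 -36.4 178.8]
 [487.5 -36.3 177.9]
 [489.3 -36.2 177. ]]
[[490.5 -36.2 177.4]
 [492.1 -36.1 181.7]
 [494.1 -36.  183.9]
 [496.4 -35.9 184.1]
 [498.6 -35.8 185.3]
 [501.2 -35.7 184.6]
 [504.  -35.6 183.8]
 [506.4 -35.5 184.2]
 [509.1 -35.4 183.8]
 [511.2 -35.3 185.1]
 [513.9 -35.2 185. ]
 [519.9 -34.9 177.4]]
ctr 481.2 -37.4 size 66 7 long-axis deg -87.6 z 70.4 mean [481.4 -37.4] n 687
None None
ctr 535.5 -33.3 size 132 85 long-axis deg 1.6 z 42.4 mean [562.9 -49.3] n 274
```

To row units: 30 mm is 0.48, 3 mm is 0.048, 0.002 rad is 0.01.

```bash
python3 nudge.py '0.0128 -0.008 0.48 0 0 0.01 0.5 | 0 0 0.4 0 0 0 0.5 | 0 0 0.192 0 0 0 0.5 | 0 0 0.048 0 0 0 0.5 | 0 0 0.032 0 0 0 0.5 | 0 0 0.016 0 0 0 0.5 | 0 0 0 0 0 0 0.5'
python3 nudge.py '0 0 0.016 0 0 0 0.5 | 0 0 0.016 0 0 0 0.5 | 0 0 0 0 0 0 0.5'
```

```text
time_s: 18.52
eef_pos: [535.6, -34.6, 76.9]
orientation: [-0.018, 1.0, -0.0, 0.001]
contact_force: [-0.2, 0.4, -3.1]
width: 0.762
grasp_force: 68.7
time_s: 18.9
eef_pos: [535.2, -34.5, 74.4]
orientation: [-0.018, 1.0, -0.0, 0.0]
contact_force: [0.2, -0.1, -2.4]
width: 0.759
grasp_force: 68.7
```

To row units: 0.7 mm is 0.0112, 0.6 mm is 0.0096.

```bash
python3 nudge.py '0 0 0.0112 0 0 0 0.5 | 0 0 0.0096 0 0 0 0.5 | 0 0 0 0 0 0 0.5'
```

```text
time_s: 19.27
eef_pos: [535.2, -34.6, 73.0]
orientation: [-0.018, 1.0, -0.0, 0.0]
contact_force: [-0.5, 0.4, -2.6]
width: 0.763
grasp_force: 68.7
```

```bash
python3 nudge.py '0 0 0.0112 0 0 0 0.5 | 0 0 0.0096 0 0 0 0.5 | 0 0 0 0 0 0 0.5';python3 nudge.py '0 0 0.0096 0 0 0 0.5 | 0 0 0.0096 0 0 0 0.5 | 0 0 0 0 0 0 0.5'
```

```text
time_s: 19.65
eef_pos: [535.4, -34.6, 72.6]
orientation: [-0.018, 1.0, -0.0, 0.001]
contact_force: [-4.3, 0.1, 7.1]
width: 0.76
grasp_force: 70.0
time_s: 20.02
eef_pos: [535.4, -34.6, 72.6]
orientation: [-0.018, 1.0, -0.0, 0.001]
contact_force: [-8.3, -0.8, 20.7]
width: 0.762
grasp_force: 71.6
```

```bash
python3 nudge.py '0 0 0 0 0 0 1 | 0 0 0 0 0 0 1 | 0 0 0 0 0 0 1 | 0 0 -0.32 0 0 0 1 | 0 0 -0.64 0 0 0 1 | 0 0 -0.8 0 0 0 1 | 0 0 -0.16 0 0 0 1 | 0 0 0 0 0 0 1' 60
python3 - <<'E'
from h import *
p,W,o=shot("wrist");c=(533,-34)
for z in((96,106),(106,114),(66,75),(37,46)):print(z,rect(W,*z,c,90))
delta(538,-245,190,down(92.2))
p,d=ctrl.camera("top");W=cloud("top",d);print(rect(W,20,34,(452,367),75),rect(W,20,34,(441,150),100))
E
```

```text
time_s: 21.02
eef_pos: [535.5, -34.5, 190.7]
orientation: [-0.018, 1.0, -0.0, 0.001]
contact_force: [0.4, 0.7, -0.7]
width: 1.007
grasp_force: 0.0
(96, 106) ctr 533.5 -35.4 size 112 66 long-axis deg 1.9 z 100.4 mean [529.8 -35.5] n 8242
(106, 114) ctr 533.5 -35.5 size 82 24 long-axis deg 2.1 z 107.3 mean [530.3 -35.6] n 1120
(66, 75) ctr 478.4 -37.6 size 64 1 long-axis deg -87.8 z 68.7 mean [478.5 -37.7] n 67
(37, 46) ctr 532.0 -35.0 size 128 84 long-axis deg 2.1 z 40.3 mean [478.8 -33.6] n 1019
t 21.07 move [ 4.700e+00 -2.105e+02 -2.000e-01] then rot [-1.000e-03 -0.000e+00  1.569e+00]
None None
```

To row units: 1 mm is 0.016, -53 mm is -0.848, 0.174 rad is 0.87.

```bash
python3 nudge.py '0.016 -0.848 0 0 0 0 1 | 0.016 -0.848 0 0 0 0 1 | 0.016 -0.848 0 0 0 0 1 | 0.016 -0.832 0 0 0 0 1 | 0 0 0 0 0 0.87 1 | 0 0 0 0 0 0.87 1 | 0 0 0 0 0 0.87 1 | 0 0 0 0 0 0.87 1'
python3 nudge.py '0 0 0 0 0 0.87 1 | 0 0 0 0 0 0.87 1 | 0 0 0 0 0 0.87 1 | 0 0 0 0 0 0.87 1 | 0 0 0 0 0 0.885 1 | 0 0 0 0 0 0 1'
python3 - <<'E'
from h import *
p,W,o=shot("wrist");cv2.imwrite("pics/w3.png",p[:,:,::-1]);c=(542,-310)
for z,r in(((40,52),70),((76,95),75),((84,95),75),((55,73),80)):print(z,rect(W,*z,c,r))
p,d=ctrl.camera("top");cv2.imwrite("pics/t3.png",p[:,:,::-1])
delta(543,-314,130,down(92.2))
E
```

```text
time_s: 22.12
eef_pos: [538.3, -245.3, 188.7]
orientation: [0.326, 0.945, 0.0, -0.001]
contact_force: [0.9, -0.9, -0.1]
width: 0.998
grasp_force: 0.0
time_s: 22.88
eef_pos: [538.4, -245.2, 189.1]
orientation: [0.693, 0.721, -0.0, -0.001]
contact_force: [-0.6, -0.3, 0.4]
width: 1.001
grasp_force: 0.0
(40, 52) ctr 543.2 -312.9 size 90 79 long-axis deg 2.4 z 45.3 mean [ 542.9 -310.5] n 4029
(76, 95) ctr 542.7 -289.3 size 77 17 long-axis deg -87.8 z 88.5 mean [ 542.5 -288.9] n 1369
(84, 95) ctr 542.8 -291.7 size 72 17 long-axis deg -87.8 z 89.2 mean [ 542.7 -294.6] n 1140
(55, 73) ctr 541.3 -258.9 size 21 11 long-axis deg -87.6 z 67.9 mean [ 541.  -251.6] n 56
t 22.98 move [-68.8   1.5  59.6] then rot [-0.001 -0.     0.005]
```

View pics/w3.png

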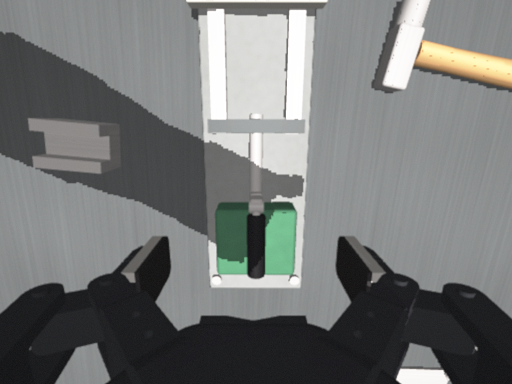

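The folded handle lies at px (256,245), with its hinge at (256,205) above the green gearbox. That puts the axis at about (543.4, -313.6). I'll pinch there.

To row units: -35 mm is -0.56, 1 mm is 0.016, 0.005 rad is 0.025.

```bash
python3 nudge.py '-0.56 0.016 0.32 0 0 0.025 1 | -0.536 0.016 0.48 0 0 0 1 | 0 0 0.48 0 0 0 1 | 0 0 0.48 0 0 0 1 | 0 0 0.272 0 0 0 1 | 0 0 0 0 0 0 1' 40
python3 - <<'E'
from h import *
delta(543.4,-313.6,61.5,down(92.2))
E
```

```text
time_s: 23.72
eef_pos: [542.5, -313.3, 62.0]
orientation: [0.694, 0.72, -0.0, -0.001]
contact_force: [-0.3, -0.5, 0.5]
width: 0.999
grasp_force: 0.0
t 23.73 move [-0.3  0.9  0.5] then rot [-0.003 -0.001 -0.002]
```

To row units: 0.9 mm is 0.0144, 0.5 mm is 0.008, -0.003 rad is -0.015.

```bash
python3 nudge.py '0 0.0144 0.008 -0.015 0 -0.01 0 | 0 0 0 0 0 0 0 | 0 0 0 0 0 0 0 | 0 0 0 0 0 0 0 | 0 0 0 0 0 0 0 | 0 0 0 0 0 0 0 | 0 0 0 0 0 0 0 | 0 0 0 0 0 0 0' 40
python3 - <<'E'
from h import *
o=ctrl.get_obs();print(o["contact_force"].round(1),o["width"],o["grasp_force"])
for a in range(0,91,10):
    r=np.radians(a);print(a,"dx(toolx=+y)",round(55*(1-np.cos(r)),1),"up",round(55*np.sin(r),1))
E
```

```text
time_s: 24.72
eef_pos: [544.3, -314.1, 63.2]
orientation: [0.694, 0.72, 0.001, 0.001]
contact_force: [-4.5, -3.0, 3.5]
width: 0.197
grasp_force: 39.0
[-4.5 -3.   3.5] 0.1972914880502753 39.002124667167664
0 dx(toolx=+y) 0.0 up 0.0
10 dx(toolx=+y) 0.8 up 9.6
20 dx(toolx=+y) 3.3 up 18.8
30 dx(toolx=+y) 7.4 up 27.5
40 dx(toolx=+y) 12.9 up 35.4
50 dx(toolx=+y) 19.6 up 42.1
60 dx(toolx=+y) 27.5 up 47.6
70 dx(toolx=+y) 36.2 up 51.7
80 dx(toolx=+y) 45.4 up 54.2
90 dx(toolx=+y) 55.0 up 55.0
```

To row units: -9.6 mm is -0.1536, -9.2 mm is -0.1472.

```bash
python3 nudge.py '0.0128 0 -0.1536 0 0 0 0 | 0.04 0 -0.1472 0 0 0 0 | 0.0656 0 -0.1392 0 0 0 0 | 0.088 0 -0.1264 0 0 0 0 | 0 0 0 0 0 0 0'
```

```text
time_s: 25.35
eef_pos: [543.7, -299.8, 99.0]
orientation: [0.694, 0.72, 0.001, 0.001]
contact_force: [-3.4, 5.1, -6.0]
width: 0.198
grasp_force: 40.7
```

Forces are low and the handle is following the gripper, so I'll continue.

To row units: 9.6 mm is 0.1536, 9.2 mm is 0.1472.

```bash
python3 nudge.py '0.1072 0 -0.1072 0 0 0 0 | 0.1264 0 -0.088 0 0 0 0 | 0.1392 0 -0.0656 0 0 0 0 | 0.1472 0 -0.04 0 0 0 0 | 0.1536 0 -0.0128 0 0 0 0 | 0 0 0 0 0 0 0'
python3 - <<'E'
from h import *
p,W,o=shot("wrist");cv2.imwrite("pics/w4.png",p[:,:,::-1])
p,W,o=shot("scene");cv2.imwrite("pics/s4.png",cv2.resize(p[180:300,80:290,::-1],None,fx=3,fy=3))
E
```

```text
time_s: 26.1
eef_pos: [543.4, -259.1, 119.8]
orientation: [0.694, 0.72, 0.001, 0.003]
contact_force: [-2.5, -3.3, -4.1]
width: 0.2
grasp_force: 39.5
```

View pics/s4.png

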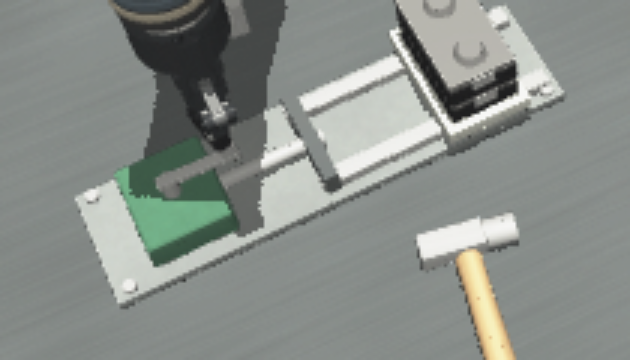

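View pics/w4.png

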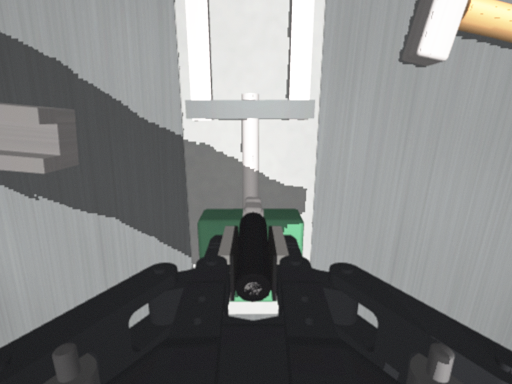

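The scene crop shows the gripper at (215,110) holding the handle above the arm end, and the stack locked on the carriage. The wrist view shows the handle end-on, from (253,210) to (253,290). I'll push gently against the stop to confirm it is upright.

```bash
python3 nudge.py '0.032 0 0 0 0 0 0 | 0 0 0 0 0 0 0';python3 nudge.py '0.032 0 0 0 0 0 0 | 0 0 0 0 0 0 0'
```

```text
time_s: 26.45
eef_pos: [543.5, -258.2, 119.7]
orientation: [0.695, 0.719, 0.001, 0.003]
contact_force: [-1.3, -6.7, 0.1]
width: 0.196
grasp_force: 40.1
time_s: 26.7
eef_pos: [543.4, -256.3, 119.7]
orientation: [0.695, 0.719, 0.001, 0.003]
contact_force: [-0.8, -7.7, -0.5]
width: 0.191
grasp_force: 40.1
```

```bash
cat > tilt.py <<'E'
from h import *
p,W,o=shot("wrist");t=o["eef_pos"]
print(t.round(1))
for v in range(204,300,6): print(v,W[v,253].round(1),p[v,253])
E
python3 tilt.py
```

```text
[ 543.4 -256.3  119.7]
204 [ 543.7 -250.4   68.8] [153 149 147]
210 [ 543.6 -251.3   79.6] [116 113 113]
216 [ 543.6 -251.8   90.4] [39 40 40]
222 [ 543.5 -252.2  100. ] [26 26 28]
228 [ 543.5 -253.3  107. ] [27 27 28]
234 [ 543.5 -254.3  113.6] [24 22 23]
240 [ 543.5 -254.5  121.1] [25 24 27]
246 [ 543.5 -255.4  126.7] [24 25 26]
252 [ 543.5 -256.7  130.9] [26 27 28]
258 [ 543.4 -256.6  137.5] [25 26 29]
264 [ 543.4 -257.2  142.3] [22 23 23]
270 [ 543.4 -257.5  147.1] [24 24 27]
276 [ 543.5 -260.   148. ] [39 36 40]
282 [ 543.6 -262.7  148.7] [38 37 37]
288 [ 543.7 -265.7  149. ] [133 130 129]
294 [ 543.9 -269.9  147.5] [59 58 58]
```

Run:
```python
from h import *
p,W,o=shot("wrist");t=o["eef_pos"]
m=(abs(W[...,2])<8);Q=W[m];A=np.c_[Q[:,:2],np.ones(len(Q))];print("bench plane",np.linalg.lstsq(A,Q[:,2],rcond=None)[0],len(Q))
m=(abs(W[...,0]-543)<14)&(abs(W[...,1]+262)<18)&(W[...,2]>86)&(W[...,2]<160)
Q=W[m]
for z in range(88,156,6):
    q=Q[abs(Q[:,2]-z)<3]
    if len(q): print(z,len(q),"x",q[:,0].min().round(1),q[:,0].max().round(1),"y",q[:,1].min().round(1),q[:,1].max().round(1))
for n in ("top","scene"):
    p,W,o=shot(n);m=(abs(W[...,0]-543)<16)&(abs(W[...,1]+260)<20)&(W[...,2]>84)&(W[...,2]<158);q=W[m]
    print(n,len(q),q.mean(0).round(1) if len(q) else "")
```

```text
bench plane [-6.75298871e-04  6.36175112e-04 -1.04359080e+00] 103763
88 43 x 534.6 552.4 y -260.4 -251.4
94 108 x 534.7 552.3 y -260.3 -251.4
100 125 x 534.5 552.0 y -261.5 -252.1
106 140 x 534.6 552.3 y -261.7 -252.5
112 144 x 534.9 552.1 y -261.3 -253.2
118 174 x 534.6 551.7 y -261.0 -246.8
124 300 x 529.1 556.9 y -262.2 -244.5
130 356 x 529.0 557.0 y -262.1 -244.4
136 382 x 529.2 557.0 y -263.5 -244.6
142 460 x 529.1 557.0 y -264.2 -244.4
148 1242 x 529.0 557.0 y -275.3 -244.6
154 634 x 529.0 556.9 y -267.9 -244.3
top 20 [ 539.4 -250.5  118.6]
scene 69 [ 550.3 -263.6  118.2]
```

The handle still leans about 6°, and the pads have slipped roughly 9 mm along it. I'll open, re-centre and pinch harder.

Careful with the scale: shifts go in shares of 62.5 mm and turns go in units of 0.2 rad. That gives: -9 mm is -0.144.

```bash
python3 nudge.py '0 0 0 0 0 0 0.6 | 0 0 0 0 0 0 0.6 | -0.144 0 0 0 0 0 0.6 | 0 0 0 0 0 0 0 | 0 0 0 0 0 0 0 | 0 0 0 0 0 0 0 | 0 0 0 0 0 0 0 | 0 0 0 0 0 0 0' 100
python3 nudge.py '0.032 0 0 0 0 0 0 | 0.032 0 0 0 0 0 0 | 0.032 0 0 0 0 0 0 | 0 0 0 0 0 0 0'; python3 tilt.py
```

```text
time_s: 27.9
eef_pos: [542.7, -264.0, 118.4]
orientation: [0.694, 0.72, 0.001, 0.002]
contact_force: [0.2, -1.5, 3.6]
width: 0.181
grasp_force: 97.6
time_s: 28.4
eef_pos: [542.6, -261.6, 118.7]
orientation: [0.695, 0.719, -0.001, 0.004]
contact_force: [-1.0, -16.1, 0.6]
width: 0.18
grasp_force: 97.6
[ 542.6 -261.6  118.7]
204 [ 542.6 -251.4   81.9] [134 132 131]
210 [ 542.5 -251.1   95.1] [25 24 25]
216 [ 542.5 -251.6  104.5] [24 21 23]
222 [ 542.5 -252.4  112.1] [28 26 28]
228 [ 542.5 -253.   119.6] [23 23 26]
234 [ 542.5 -253.9  125.5] [25 26 26]
240 [ 542.5 -253.9  132.9] [25 27 29]
246 [ 542.4 -254.   139.3] [27 27 28]
252 [ 542.5 -254.7  143.8] [25 25 28]
258 [ 542.4 -254.8  149.3] [28 30 31]
264 [ 542.5 -258.   148.9] [31 32 33]
270 [ 542.7 -261.4  148.3] [127 123 125]
276 [ 542.8 -264.5  148.1] [65 64 64]
282 [ 542.9 -267.9  147.7] [31 30 31]
288 [ 543.  -270.7  148.2] [30 28 31]
294 [ 545.9 -346.6   45.9] [129 206 157]
```

```bash
python3 nudge.py '0.032 0 0 0 0 0 0 | 0.032 0 0 0 0 0 0 | 0 0 0 0 0 0 0'; python3 tilt.py | sed -n '1p;4,10p'
```

```text
time_s: 28.82
eef_pos: [542.7, -257.2, 118.7]
orientation: [0.695, 0.719, -0.001, 0.004]
contact_force: [-0.3, -13.7, 1.7]
width: 0.179
grasp_force: 97.7
[ 542.7 -257.2  118.7]
216 [ 542.7 -250.8   95. ] [24 25 27]
222 [ 542.6 -250.5  105.9] [25 23 23]
228 [ 542.6 -250.4  115.4] [26 25 27]
234 [ 542.6 -250.8  122.7] [22 24 24]
240 [ 542.6 -251.   129.7] [23 21 22]
246 [ 542.5 -250.7  137. ] [25 20 23]
252 [ 542.5 -250.4  143.9] [23 24 24]
```

The handle's front face is now vertical, so it is upright. I'll release and re-centre on the handle before cranking.

```bash
python3 nudge.py '0 0 0 0 0 0 0.5 | 0 0 0 0 0 0 0.5 | 0 0 0 0 0 0 0.5'
python3 tilt.py | sed -n '1p;3,11p'
python3 - <<'E'
from h import *
delta(543,-259.9,118,down(92.2))
R_=55.5
P=[(R_*np.cos(np.radians(a)),R_*np.sin(np.radians(a))) for a in range(0,361,15)]
for i in range(24): print(i*15, round(P[i+1][0]-P[i][0],1),round(P[i+1][1]-P[i][1],1))
E
```

```text
time_s: 29.25
eef_pos: [542.0, -253.5, 117.9]
orientation: [0.694, 0.72, 0.001, 0.001]
contact_force: [-1.4, -0.0, 0.2]
width: 0.501
grasp_force: 0.0
[ 542.  -253.5  117.9]
210 [ 542.2 -251.    69.9] [130 125 125]
216 [ 542.2 -251.4   81.6] [129 126 124]
222 [ 542.1 -250.1   96.2] [24 22 24]
228 [ 542.  -249.9  106.6] [24 22 23]
234 [ 542.  -250.3  114.4] [25 24 25]
240 [ 542.  -250.4  122.3] [24 23 24]
246 [ 542.  -250.2  130. ] [21 18 22]
252 [ 541.9 -249.8  137.4] [24 25 26]
258 [ 541.9 -250.   143. ] [24 23 26]
t 29.3 move [-6.4  0.7  0. ] then rot [ 0.003 -0.    -0.002]
0 -1.9 14.4
15 -5.5 13.4
30 -8.8 11.5
45 -11.5 8.8
60 -13.4 5.5
75 -14.4 1.9
90 -14.4 -1.9
105 -13.4 -5.5
120 -11.5 -8.8
135 -8.8 -11.5
150 -5.5 -13.4
165 -1.9 -14.4
180 1.9 -14.4
195 5.5 -13.4
210 8.8 -11.5
225 11.5 -8.8
240 13.4 -5.5
255 14.4 -1.9
270 14.4 1.9
285 13.4 5.5
300 11.5 8.8
315 8.8 11.5
330 5.5 13.4
345 1.9 14.4
```

To row units: -6 mm is -0.096, 0.7 mm is 0.0112, 0.003 rad is 0.015.

```bash
python3 nudge.py '-0.096 0.0112 0 0.015 0 -0.01 0.5 | 0 0 0 0 0 0 0 | 0 0 0 0 0 0 0 | 0 0 0 0 0 0 0 | 0 0 0 0 0 0 0 | 0 0 0 0 0 0 0' 70
python3 nudge.py '-0.0304 0.2304 0 0 0 0 0 | -0.088 0.2144 0 0 0 0 0 | -0.1408 0.184 0 0 0 0 0 | -0.184 0.1408 0 0 0 0 0 | -0.2144 0.088 0 0 0 0 0 | -0.2304 0.0304 0 0 0 0 0 | 0 0 0 0 0 0 0'
python3 - <<'E'
from h import *
p,W,o=shot("wrist");cv2.imwrite("pics/w5.png",p[:,:,::-1])
E
```

```text
time_s: 30.05
eef_pos: [543.1, -260.1, 118.3]
orientation: [0.694, 0.72, -0.0, 0.0]
contact_force: [-0.4, -1.1, 2.5]
width: 0.189
grasp_force: 68.2
time_s: 30.92
eef_pos: [599.5, -314.3, 118.3]
orientation: [0.694, 0.72, -0.001, -0.001]
contact_force: [-10.1, -1.3, 8.9]
width: 0.189
grasp_force: 70.0
```

View pics/w5.png

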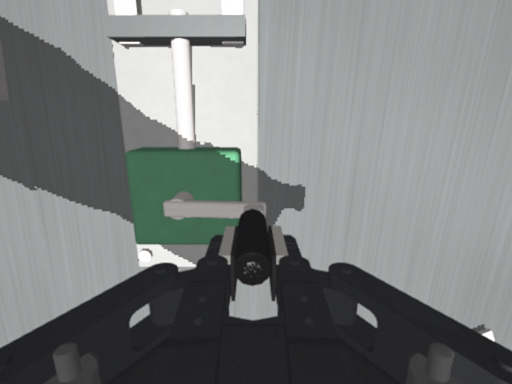

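The view shows the arm turned 90° (arm at y≈209, hub at x=180, hinge at x=260) with the handle upright. I'll continue.

To row units: -14.4 mm is -0.2304, -13.4 mm is -0.2144.

```bash
python3 nudge.py '-0.2304 -0.0384 0 0 0 0 0 | -0.2144 -0.088 0 0 0 0 0 | -0.184 -0.1408 0 0 0 0 0 | -0.1408 -0.184 0 0 0 0 0 | -0.088 -0.2144 0 0 0 0 0 | -0.0304 -0.2304 0 0 0 0 0 | 0 0 0 0 0 0 0'
python3 - <<'E'
from h import *
p,W,o=shot("wrist")
m=(abs(W[...,0]-546)<80)&(abs(W[...,1]+315)<80)&(W[...,2]>60)&(W[...,2]<75);q=W[m];print(rect(W,58,74,(545,-315),85),o["joints"].round(2))
E
```

```text
time_s: 31.85
eef_pos: [546.3, -370.5, 118.3]
orientation: [0.694, 0.72, 0.0, -0.0]
contact_force: [-2.1, 3.7, 4.6]
width: 0.189
grasp_force: 69.2
ctr 544.2 -335.3 size 62 15 long-axis deg -88.4 z 68.2 mean [ 544.3 -333.1] n 1570 [-0.6   0.52  0.13  1.18  0.    0.94]
```

```bash
python3 nudge.py '0.0304 -0.2272 0 0 0 0 0 | 0.0864 -0.2128 0 0 0 0 0 | 0.1392 -0.1824 0 0 0 0 0 | 0.1824 -0.1392 0 0 0 0 0 | 0.2128 -0.0864 0 0 0 0 0 | 0.2272 -0.0304 0 0 0 0 0 | 0 0 0 0 0 0 0'
python3 nudge.py '0.2272 0.0304 0 0 0 0 0 | 0.2128 0.0864 0 0 0 0 0 | 0.1824 0.1392 0 0 0 0 0 | 0.1392 0.1824 0 0 0 0 0 | 0.0864 0.2128 0 0 0 0 0 | 0.0304 0.2272 0 0 0 0 0 | 0 0 0 0 0 0 0'
```

```text
time_s: 32.78
eef_pos: [489.1, -316.3, 118.2]
orientation: [0.693, 0.721, -0.0, -0.001]
contact_force: [-4.2, 1.3, 6.2]
width: 0.19
grasp_force: 69.4
time_s: 33.65
eef_pos: [544.2, -260.3, 118.3]
orientation: [0.693, 0.721, 0.001, 0.0]
contact_force: [1.4, 2.2, 5.1]
width: 0.189
grasp_force: 69.4
```

To row units: -14.2 mm is -0.2272, 14.2 mm is 0.2272.

```bash
python3 nudge.py '-0.0304 0.2272 0 0 0 0 0 | -0.0864 0.2128 0 0 0 0 0 | -0.1392 0.1824 0 0 0 0 0 | -0.1824 0.1392 0 0 0 0 0 | -0.2128 0.0864 0 0 0 0 0 | -0.2272 0.0304 0 0 0 0 0 | 0 0 0 0 0 0 0'
python3 nudge.py '-0.2272 -0.0304 0 0 0 0 0 | -0.2128 -0.0864 0 0 0 0 0 | -0.1824 -0.1392 0 0 0 0 0 | -0.1392 -0.1824 0 0 0 0 0 | -0.0864 -0.2128 0 0 0 0 0 | -0.0304 -0.2272 0 0 0 0 0 | 0 0 0 0 0 0 0'
python3 - <<'E'
from h import *
p,W,o=shot("scene");cv2.imwrite("pics/s6.png",cv2.resize(p[170:300,80:290,::-1],None,fx=3,fy=3))
print(rect(W,95,106,(536,-70),110))
E
```

```text
time_s: 34.52
eef_pos: [599.1, -314.7, 118.3]
orientation: [0.694, 0.72, -0.001, -0.0]
contact_force: [-4.0, -1.6, 8.5]
width: 0.189
grasp_force: 70.0
time_s: 35.4
eef_pos: [546.1, -370.4, 118.3]
orientation: [0.694, 0.72, 0.0, -0.0]
contact_force: [-1.5, 2.6, 6.5]
width: 0.191
grasp_force: 69.4
ctr 538.0 -80.0 size 114 67 long-axis deg 2.7 z 102.8 mean [541.6 -80.7] n 737
```

View pics/s6.png

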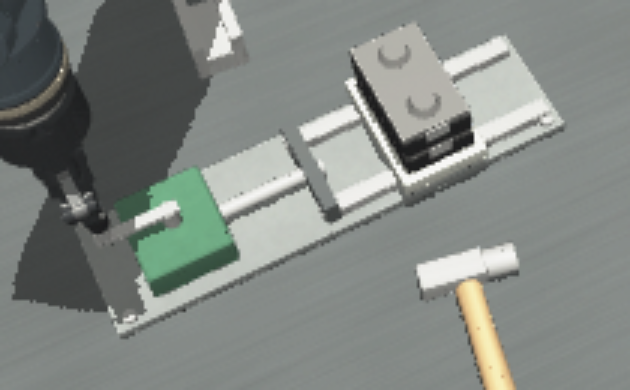

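The carriage and its intact stack have moved about 45 mm toward the gearbox, as expected for 1.5 turns. The handle is upright at (85,215). One more turn to go.

To row units: -14.2 mm is -0.2272, 14.2 mm is 0.2272.

```bash
python3 nudge.py '0.0304 -0.2272 0 0 0 0 0 | 0.0864 -0.2128 0 0 0 0 0 | 0.1392 -0.1824 0 0 0 0 0 | 0.1824 -0.1392 0 0 0 0 0 | 0.2128 -0.0864 0 0 0 0 0 | 0.2272 -0.0304 0 0 0 0 0 | 0 0 0 0 0 0 0'
python3 nudge.py '0.2272 0.0304 0 0 0 0 0 | 0.2128 0.0864 0 0 0 0 0 | 0.1824 0.1392 0 0 0 0 0 | 0.1392 0.1824 0 0 0 0 0 | 0.0864 0.2128 0 0 0 0 0 | 0.0304 0.2272 0 0 0 0 0 | 0 0 0 0 0 0 0'
python3 nudge.py '-0.0304 0.2272 0 0 0 0 0 | -0.0864 0.2128 0 0 0 0 0 | -0.1392 0.1824 0 0 0 0 0 | -0.1824 0.1392 0 0 0 0 0 | -0.2128 0.0864 0 0 0 0 0 | -0.2272 0.0304 0 0 0 0 0 | 0 0 0 0 0 0 0'
python3 nudge.py '-0.2272 -0.0304 0 0 0 0 0 | -0.2128 -0.0864 0 0 0 0 0 | -0.1824 -0.1392 0 0 0 0 0 | -0.1392 -0.1824 0 0 0 0 0 | -0.0864 -0.2128 0 0 0 0 0 | -0.0304 -0.2272 0 0 0 0 0 | 0 0 0 0 0 0 0'
```

```text
time_s: 36.33
eef_pos: [489.0, -316.3, 118.3]
orientation: [0.693, 0.721, -0.0, -0.001]
contact_force: [-3.5, 1.2, 7.6]
width: 0.19
grasp_force: 69.4
time_s: 37.2
eef_pos: [543.8, -260.2, 118.3]
orientation: [0.693, 0.721, 0.001, 0.0]
contact_force: [2.0, 1.5, 7.2]
width: 0.193
grasp_force: 69.5
time_s: 38.08
eef_pos: [599.1, -314.4, 118.3]
orientation: [0.694, 0.72, -0.0, -0.0]
contact_force: [-2.8, -1.7, 7.9]
width: 0.189
grasp_force: 70.0
time_s: 38.95
eef_pos: [546.2, -370.3, 118.3]
orientation: [0.694, 0.72, 0.0, -0.0]
contact_force: [-2.5, 0.5, 7.2]
width: 0.19
grasp_force: 69.5
```

Now I'll push on gently to confirm the stop.

```bash
python3 nudge.py '0 -0.024 0 0 0 0 0 | 0 0 0 0 0 0 0';python3 nudge.py '0 -0.024 0 0 0 0 0 | 0 0 0 0 0 0 0'
python3 - <<'E'
from h import *
p,W,o=shot("scene")
print(rect(W,95,106,(536,-100),110));print(rect(W,36,46,(536,-110),90))
E
```

```text
time_s: 39.2
eef_pos: [545.9, -370.3, 118.3]
orientation: [0.693, 0.721, 0.0, 0.0]
contact_force: [1.3, 2.1, 6.0]
width: 0.188
grasp_force: 69.5
time_s: 39.45
eef_pos: [545.5, -370.3, 118.3]
orientation: [0.693, 0.721, 0.001, 0.001]
contact_force: [5.6, 2.5, 3.7]
width: 0.189
grasp_force: 69.2
ctr 539.6 -109.9 size 114 67 long-axis deg 2.2 z 102.8 mean [ 542.8 -110.8] n 749
ctr 557.5 -141.3 size 162 103 long-axis deg 39.1 z 41.2 mean [ 557.4 -144.9] n 437
```

```bash
python3 nudge.py '0 -0.04 0 0 0 0 0 | 0 0 0 0 0 0 0 | 0 0 0 0 0 0 0'; python3 nudge.py '0 0.056 0 0 0 0 0 | 0 0 0 0 0 0 0'; python3 tilt.py | sed -n '1p;3,14p'
```

```text
time_s: 39.88
eef_pos: [545.0, -370.4, 118.4]
orientation: [0.693, 0.721, 0.002, 0.002]
contact_force: [13.0, 3.2, 0.4]
width: 0.19
grasp_force: 69.2
time_s: 40.12
eef_pos: [545.8, -370.3, 118.3]
orientation: [0.693, 0.721, 0.0, 0.0]
contact_force: [1.9, 2.4, 5.5]
width: 0.187
grasp_force: 69.8
[ 545.8 -370.3  118.3]
210 [ 545.5 -359.9   94.2] [24 22 24]
216 [ 545.5 -360.   104.9] [26 25 27]
222 [ 545.5 -360.3  114. ] [26 25 28]
228 [ 545.5 -360.6  122. ] [22 22 23]
234 [ 545.5 -360.5  130.2] [27 26 28]
240 [ 545.5 -360.4  137.6] [24 21 23]
246 [ 545.5 -360.5  143.8] [24 25 25]
252 [ 545.6 -361.3  148.2] [41 40 43]
258 [ 545.7 -363.9  148.8] [32 31 34]
264 [ 545.8 -367.   148.4] [125 121 121]
270 [ 545.9 -369.7  148.8] [60 59 60]
276 [ 546.  -373.3  147.9] [80 79 78]
```

The stop is firm at 13 N. Next I'll fold the handle back over the axis.

To row units: 9.7 mm is 0.1552, 9.4 mm is 0.1504.

```bash
python3 nudge.py '0 0 0 0 0 0 0 | 0.1552 0 0.0144 0 0 0 0 | 0.1504 0 0.04 0 0 0 0 | 0.1408 0 0.0672 0 0 0 0 | 0.128 0 0.0896 0 0 0 0 | 0 0 0 0 0 0 0' 100
python3 nudge.py '0.1088 0 0.1088 0 0 0 0 | 0.0896 0 0.128 0 0 0 0 | 0.0672 0 0.1408 0 0 0 0 | 0 0 0 0 0 0 0'
python3 nudge.py '0.04 0 0.1504 0 0 0 0 | 0.0144 0 0.128 0 0 0 0 | 0 0 0 0 0 0 0'
python3 - <<'E'
from h import *
p,W,o=shot("wrist");cv2.imwrite("pics/w7.png",p[:,:,::-1])
for v in range(200,300,8): print(v,W[v,253].round(1),p[v,253])
E
```

```text
time_s: 40.92
eef_pos: [544.8, -335.9, 106.3]
orientation: [0.693, 0.72, -0.0, 0.002]
contact_force: [1.4, -2.8, 10.7]
width: 0.185
grasp_force: 105.3
time_s: 41.42
eef_pos: [543.7, -320.4, 81.4]
orientation: [0.694, 0.72, -0.001, 0.002]
contact_force: [2.1, -9.9, 0.5]
width: 0.178
grasp_force: 108.9
time_s: 41.8
eef_pos: [544.0, -318.3, 64.6]
orientation: [0.694, 0.72, -0.002, 0.003]
contact_force: [1.8, -14.2, 2.2]
width: 0.184
grasp_force: 102.9
200 [ 543.4 -299.9   45.6] [ 69 110  85]
208 [ 543.6 -304.8   46.1] [ 67 107  83]
216 [ 543.7 -306.1   56.5] [116 115 113]
224 [ 543.4 -299.2   85.9] [31 30 31]
232 [ 543.4 -301.1   90.8] [25 24 27]
240 [ 543.4 -301.6   97.9] [29 28 29]
248 [ 543.5 -303.8  100.9] [30 29 32]
256 [ 543.7 -308.4   99.2] [31 30 33]
264 [ 543.8 -313.    97.7] [34 33 36]
272 [ 544.  -317.8   96.3] [31 32 34]
280 [ 544.2 -322.3   95.5] [29 29 33]
288 [ 544.4 -326.6   95.2] [30 31 33]
296 [ 544.5 -330.7   95.4] [33 32 35]
```

View pics/w7.png

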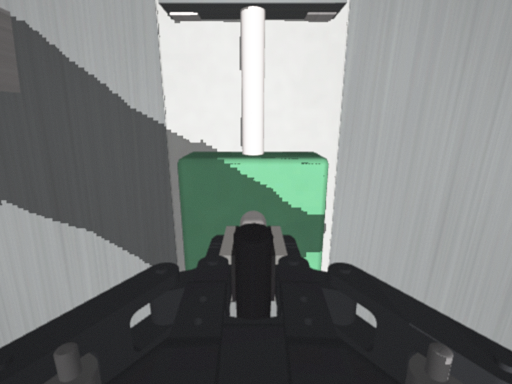

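The handle is about 12° short of flat, with its free end at z≈101. I'll release it, shut the fingers and press it down from above.

To row units: -35 mm is -0.56, -30 mm is -0.48.

```bash
python3 nudge.py '0 0 0 0 0 0 0.6 | 0 0 0 0 0 0 0.6 | 0 0 0 0 0 0 0.6 | 0 0 -0.48 0 0 0 0.6 | 0 0 -0.56 0 0 0 0.6 | 0 0 0 0 0 0 0 | 0 0 0 0 0 0 0 | 0 0 0 0 0 0 0' 40
python3 nudge.py '0 0 0 0 0 0 0 | 0 0 0 0 0 0 0'
python3 - <<'E'
from h import *
delta(544,-308,106,down(92.2))
p,W,o=shot("wrist");print(rect(W,80,110,(544,-330),60))
E
```

```text
time_s: 42.85
eef_pos: [542.0, -314.6, 127.8]
orientation: [0.694, 0.72, -0.0, -0.001]
contact_force: [-0.1, 0.3, -0.5]
width: -0.0
grasp_force: 0.0
time_s: 43.1
eef_pos: [542.5, -314.9, 128.5]
orientation: [0.694, 0.72, -0.0, -0.0]
contact_force: [-0.1, -0.4, -0.7]
width: 0.001
grasp_force: 0.0
t 43.1 move [ 6.9  1.8 22.5] then rot [-0.    -0.    -0.001]
ctr 543.5 -313.7 size 29 17 long-axis deg -86.8 z 96.6 mean [ 543.5 -307.8] n 816
```

To row units: 13 mm is 0.208, 10 mm is 0.16.

```bash
python3 nudge.py '0.096 0.0256 0.16 0 0 0 0 | 0 0 0.208 0 0 0 0 | 0 0 0.08 0 0 0 0 | 0 0 0.064 0 0 0 0 | 0 0 0 0 0 0 0'; python3 nudge.py '0 0 0.048 0 0 0 0 | 0 0 0.048 0 0 0 0 | 0 0 0 0 0 0 0'
```

```text
time_s: 43.78
eef_pos: [544.0, -309.1, 96.8]
orientation: [0.694, 0.72, -0.0, 0.0]
contact_force: [-0.2, -0.6, -0.6]
width: -0.003
grasp_force: 0.0
time_s: 44.15
eef_pos: [543.9, -309.0, 90.8]
orientation: [0.694, 0.72, -0.0, 0.0]
contact_force: [0.3, -0.1, 0.5]
width: 0.001
grasp_force: 0.0
```

```bash
python3 nudge.py '0 0 0.024 0 0 0 0 | 0 0 0.024 0 0 0 0 | 0 0 0 0 0 0 0'; python3 tilt.py
```

```text
time_s: 44.52
eef_pos: [544.3, -308.9, 88.4]
orientation: [0.694, 0.72, 0.0, 0.001]
contact_force: [-0.1, 2.2, 5.3]
width: -0.001
grasp_force: 2.2
[ 544.3 -308.9   88.4]
204 [ 544.2 -300.7   44.6] [ 67 104  82]
210 [ 544.3 -304.9   45.1] [ 65 103  80]
216 [ 544.1 -299.4   73. ] [42 41 44]
222 [ 544.1 -299.2   83.5] [25 26 26]
228 [ 544.  -298.2   94.8] [32 32 31]
234 [ 544.  -297.8  103.5] [32 31 31]
240 [ 544.  -298.6  108.6] [30 29 29]
246 [ 544.  -298.2  115.8] [33 31 32]
252 [ 544.  -297.9  122.2] [30 29 29]
258 [ 544.1 -299.5  124.6] [43 42 43]
264 [ 544.2 -302.1  124.8] [45 44 45]
270 [ 544.3 -305.5  123.9] [45 45 46]
276 [ 544.4 -307.8  124.8] [46 45 47]
282 [ 544.5 -311.   124.4] [45 45 45]
288 [ 544.6 -313.9  124.4] [43 41 43]
294 [ 544.7 -316.7  124.6] [44 41 44]
```

```bash
python3 nudge.py '0 0 0.024 0 0 0 0 | 0 0 0.024 0 0 0 0 | 0 0 0 0 0 0 0'; python3 nudge.py '0 0 0.032 0 0 0 0 | 0 0 0 0 0 0 0'; python3 nudge.py '0 0 -0.24 0 0 0 0 | 0 0 -0.64 0 0 0 0 | 0.64 0 -0.32 0 0 0 0 | 0.64 0 0 0 0 0 0 | 0 0 0 0 0 0 0'
python3 - <<'E'
from h import *
p,W,o=shot("wrist");cv2.imwrite("pics/w8.png",p[:,:,::-1])
print(rect(W,76,110,(544,-335),60))
for y in range(-375,-295,8):
    m=(abs(W[...,1]-y)<3)&(abs(W[...,0]-545)<7)&(W[...,2]>55)
    if m.any(): print(y,np.percentile(W[m][:,2],90).round(1))
E
```

```text
time_s: 44.95
eef_pos: [545.2, -308.9, 86.9]
orientation: [0.693, 0.721, 0.001, 0.002]
contact_force: [-0.4, 5.5, 15.0]
width: -0.003
grasp_force: 7.9
time_s: 45.2
eef_pos: [545.9, -308.8, 86.0]
orientation: [0.693, 0.721, 0.001, 0.002]
contact_force: [-0.8, 7.2, 22.6]
width: 0.001
grasp_force: 11.7
time_s: 45.82
eef_pos: [540.8, -227.1, 158.4]
orientation: [0.693, 0.721, -0.0, 0.0]
contact_force: [0.4, -0.1, 0.5]
width: 0.001
grasp_force: 0.0
ctr 544.5 -326.8 size 20 8 long-axis deg -87.6 z 86.9 mean [ 544.6 -327. ] n 176
-335 87.6
-327 87.7
-319 87.6
```

View pics/w8.png

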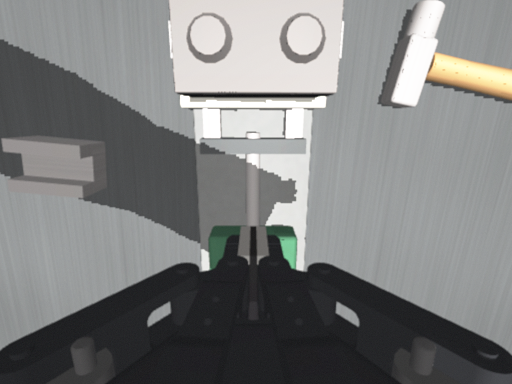

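The shut fingers block much of the view, but the visible stretch of handle is level at z≈88. I'll back off for a full check.

To row units: -50 mm is -0.8, -30 mm is -0.48.

```bash
python3 nudge.py '0 0 -0.8 0 0 0 0 | -0.32 -0.8 -0.48 0 0 0 0.5 | -0.32 -0.8 0 0 0 0 0.5 | -0.32 -0.8 0 0 0 0 0.5 | -0.32 -0.8 0 0 0 0 0.5 | -0.32 -0.8 0 0 0 0 0.5 | 0 0 0 0 0 0 0.5'
python3 - <<'E'
from h import *
for n in("top","scene"):
    p,W,o=shot(n)
    print(n,"lid",rect(W,96,105,(536,-110),80),"\n lugs",rect(W,105,113,(536,-110),70),"\n deck",rect(W,38,46,(536,-110),80),"\n handle",rect(W,76,110,(544,-330),70))
    for y in range(-376,-290,8):
        m=(abs(W[...,1]-y)<5)&(abs(W[...,0]-546)<9)&(W[...,2]>55)
        if m.any(): print(y,np.percentile(W[m][:,2],90).round(1),end="; ")
    cv2.imwrite(f"pics/f_{n}.png",cv2.resize((p[150:310,70:330] if n=="scene" else p[150:260,200:430])[:,:,::-1],None,fx=3,fy=3))
E
```

```text
time_s: 46.75
eef_pos: [291.8, -340.3, 238.1]
orientation: [0.696, 0.718, -0.0, 0.0]
contact_force: [-0.1, -0.7, -0.5]
width: 0.496
grasp_force: 0.0
top lid ctr 537.0 -112.3 size 111 66 long-axis deg 2.4 z 102.5 mean [ 536.5 -112.1] n 666 
 lugs ctr 536.5 -111.4 size 109 63 long-axis deg 2.4 z 106.7 mean [ 535.  -111.7] n 252 
 deck ctr 534.3 -128.6 size 127 120 long-axis deg 2.1 z 42.2 mean [ 516.3 -106. ] n 260 
 handle ctr 542.7 -338.0 size 76 17 long-axis deg -89.4 z 87.4 mean [ 543.3 -335.4] n 174
-376 88.2; -368 88.1; -360 89.6; -352 90.7; -344 89.5; -336 89.8; -328 90.8; -320 90.7; -312 91.3; -304 93.4; -296 90.0; scene lid ctr 539.8 -110.0 size 115 67 long-axis deg 2.1 z 102.5 mean [ 543.6 -111.1] n 644 
 lugs ctr 540.6 -110.3 size 109 66 long-axis deg 2.6 z 107.5 mean [ 539.6 -110. ] n 265 
 deck ctr 557.6 -135.0 size 151 93 long-axis deg 38.1 z 41.7 mean [ 560.5 -134.7] n 326 
 handle ctr 546.3 -336.7 size 78 22 long-axis deg -89.7 z 86.8 mean [ 547.9 -335.8] n 213
-376 84.1; -368 88.4; -360 89.3; -352 90.3; -344 91.5; -336 89.3; -328 90.3; -320 90.6; -312 89.1; -304 89.7; -296 90.0;
```

View pics/f_scene.png

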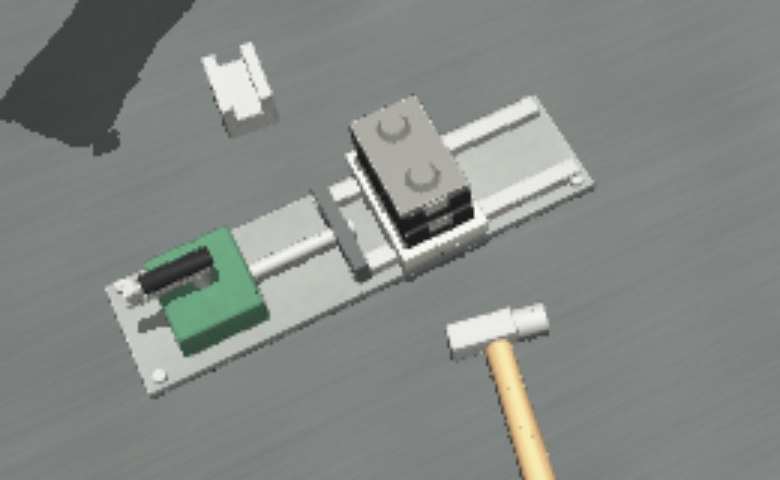

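View pics/f_top.png

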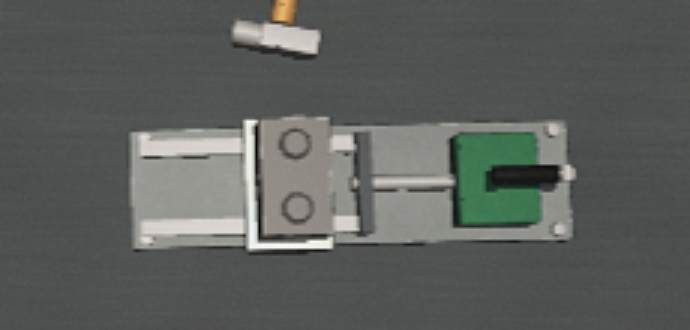

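The final views show two boxes locked on the carriage (lid at z≈102) and the handle flat over the gearbox. The carriage travelled about 76 mm to its stop, and the hammer and V-block are where they were. Handing in.

```bash
python3 -c "
from cell import ctrl
print(ctrl.finish_job())"
```

```text
the job is handed in; nothing more can be done
None
```

I handed in the job, without a verdict back: both boxes on the bench are locked in one column, the carriage is cranked to its stop by the gearbox, the handle is folded flat, and I moved none of the bystanders.

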